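# Level the bench unit with a wedge shim

### The job

The small white unit on the lab bench leans down at its front corner. Take the wooden wedge shim and push it, thin end first and flat on the bench, gently under the foot of that corner until the ball level on top of the unit reads centred (ball between the two lines); then let go and leave the shim there carrying the corner. Raise the corner with the shim alone: do not touch the unit with the arm, do not ram or force the shim, do not jack the corner well past level on the way, and leave the other things on the bench where they are.

Things in the scene. Friction and masses are not known exactly. Their poses are not given: they have to be found in the camera images.
- stand: Frame of the unit, fixed to the bench. Origin: bench point straight under the low foot; +x points level from the low corner inward under the unit (the way the shim goes in), z up. The way under the plate is clear 100 mm wide and 190 mm deep behind the foot. Load on the foot 3 to 5 N; pushing the shim in takes about 4 to 15 N, and by friction it stays where it is left.
- corner (a point): Point on the top of the unit's 220 x 220 x 12 mm aluminium plate, straight above the low foot: 62 mm above the bench when level, about 50.5 mm at the start. x inward, z normal to the plate. The plate's corner juts 16 mm past it to -x; the edges run back at 45 degrees either side. The white box on the plate (130 x 130 mm, top 127 mm above the bench) begins 48 mm behind it.
- level_ball (a joint): Ball level on top of the unit: 18 mm steel ball in a 134 mm white trough along the stand's x, its middle 125 mm behind the foot, 141 mm up. Value: the ball's offset from the middle in m, positive towards the low corner (corner too low), negative if too high; about 0.038 at the start; 1 mm of lift at the corner moves it 3.3 mm, settling in about 1 s. Black lines, inner edges 13 mm either side, frame the centred ball.
- shim_grip (a point): Centre of the wooden wedge shim's grip block, half-way up, 18 mm above its underside. Block 50 mm long (x), 30 wide (y), 36 high; this point is 20 mm from the shim's back end. +x points to the thin end, 175 mm ahead. Slope: 145 mm long, 40 wide, 3 thick at the thin end, 32 where it meets the block 30 mm ahead, rising 1 in 5. 0.13 to 0.21 kg. Lies flat left or right of the unit's front.
- shim_tip (a point): Middle of the shim's thin edge, 1.5 mm above its underside. It goes under the low foot, a screw foot with a ball bottom (radius 10 mm). How far that foot is screwed out is not known: its bottom hangs 5 to 18 mm above the bench at the start and will be 17 to 29 mm above it when the unit is level. The unit tips on two rear feet, 210 mm behind the low foot.
- packer: Flat wooden packer, 120 x 36 x 12 mm, no slope; leave it. Origin: centre of its underside.
- spanner: Small steel spanner lying down, 160 mm; leave it. Origin: centre of its underside.
- beaker: Glass beaker, diameter 68, height 85 mm; leave it. Origin: centre of its underside.
- dish: Low glass dish, diameter 90, height 16 mm; leave it. Origin: centre of its underside.
- vial_a: Small amber vial, diameter 24, height 34 mm; leave it. Origin: centre of its underside.
- vial_b: Small amber vial, diameter 24, height 34 mm; leave it. Origin: centre of its underside.
- reagent: Amber bottle, diameter 60, height 120 mm; leave it. Origin: centre of its underside.
Mind the look-alikes: they are no part of the job. Several things look just like the part that bears shim_grip: the one meant starts farthest to the robot's left.

How it is judged:
By the outcome, as a careful person would: the job done as asked, in the order asked, and still so for the second after the job is handed in, with the robot touching nothing.
It also fails if it takes over 72 s, if anything falls off the work surface, if the arm or the gripper's body presses on something with over 40 N, if the wrist force passes 120 N, or if a joint passes its speed limit or range.

### The arm

A 7-joint arm with a two-finger parallel gripper is mounted at the origin on the work surface. World frame = base frame: x ahead of the robot, y to its left, z up, the work surface at z = 0. Lengths are in m, angles in rad, forces in N, time in s.
With the tool pointing down it reaches from about 0.4 to 0.85 m from the base axis. Payload 10.4 kg.
Tool frame: the origin (TCP) lies where the fingers leave the gripper's body, on its centre line; the fingertips stand 70 mm ahead of it and the grasp point (between the pads) lies 51 mm ahead of it; z points along the fingers, y is the direction in which the jaws open and shut (so a half turn about z gives the same grasp; the last joint's range is limited). The gripper opens to 87 mm and grips with 3 to 60 N. Pads are 19 mm wide; open, the fingers measure 117 mm over their backs; the gripper's body (75 mm by 190 mm) begins 51 mm behind the grasp point.
Start: joints at [-0.023, 0.332, -0.065, 1.46, 0.022, 1.35, -0.088], TCP at [0.625, 0, 0.292] pointing down, gripper open.
Joint ranges: [-2.6, 2.6], [-0.5, 2.12], [-1.47, 1.34], [0.16, 2.42], [-1.27, 4.41], [0.06, 2.06], [-2.6, 2.6]. Speed limits (rad/s): [2.22, 2.22, 2.79, 2.79, 3.14, 3.14, 3.14].

### API

Orientations are given as a 3x3 rotation matrix whose columns are the frame's x, y, z axes.
In Python, from cell import state, snapshot, camera_info, sign_off, silhouettes, tip_of gives the robot as it stands.
- The arm moves only by the shell command python3 -m jog 'ROWS' [FORCE]. ROWS is JSON, a list of rows, each an object of numbers: "tx", "ty", "tz": the shift along the tool's x, y, z in cm; "wx", "wy", "wz": the turn, a rotation vector about the tool's x, y, z in rad; "claw": the closure in counts, from 0 (fully open) to 255 (shut). In form: [{"tx": .., "ty": .., "tz": .., "wx": .., "wy": .., "wz": .., "claw": ..}, ...]. A call has 1 to 5 rows; each row shifts and turns the commanded pose from where the row before left it, along the tool's axes as they then stand; what a row does not reach is not made up. A row lasts 1/8 s, in which the tool goes at most 62.5 mm and 10.7 degrees, less where a joint would pass 70% of its speed; a pose out of reach is approached as far as the arm can. A call with a gripper value outside its range is refused whole. The fingers move at their own pace and stop on an object; FORCE is the grip in N (left out, the last holds). Time passes only in rows, so rows that do not move let the fingers close. It gives the time, the measured TCP pose, the force and the opening at its end, in the units of the state.
- state(): the state, without advancing time (a new reading comes with each control period).
- snapshot(name): name is "scene" or "side" or "wrist"; returns the picture (420x560x3 uint8, red, green, blue); there is no depth.
- camera_info(name): a dict with "fx", "fy", "cx", "cy" (pixels), "dist" ([k1, k2, p1, p2, k3] as OpenCV has them; the pictures are not rectified), "T" (4x4, takes a point from camera to world coordinates). Camera axes: x right, y down, z forward; pixel columns grow to the right and rows downward; lengths in m; the calibration is good to about 2 mm. A picture is of the moment at which its call begins: read the wrist's pose just before it. camera_info takes no time and is no camera call; for the wrist camera it gives the pose at the moment of the call.
- sign_off(): hands the job in, once; it reports no verdict.
Trained networks look in the newest picture that a camera, given by its name, has taken for a name from the list of things; names that differ only in an ending like _2 or _b are one class to them, and where a whole thing is asked for, a point or a joint stands for the part that bears it (a point fixed in the world has none). Each returns a list of dicts, best first, with "score" (0 to 1); they miss things now and then, are a little off and sometimes report something else, mostly with a low value. They report only what shows in the picture. A call takes as long as a camera call. They do not tell look-alikes from the thing itself.
- silhouettes(target, camera): "pixels" (420x560 bool, what is visible of it) and "rect" ([left, top, right, bottom] in pixels, round what is visible of it).
- tip_of(target, camera): "at" ([column, row] in pixels: a listed point, or the origin of a listed thing).
The state is a dict: "t": time; "joint_pos": joint angles; "qvel": joint speeds; "effort": joint torques, N m; "ee_pos": TCP position; "eef_rot": TCP orientation; "force": force on the tool from outside, world axes, zero at the start; "torque": the same for the moment, N m; "opening": opening from 0.0 (shut) to 1.0 (fully open).
Only numpy, scipy, OpenCV 4.12 (cv2) and the standard library are available. Lean on these libraries where they do the work, as an engineer would, in place of code of your own. Each camera call takes 0.05 s, during which the arm holds its last target. There are 200 camera calls.

## Working session

There is one attempt and no reset: what is moved stays moved. The work goes in short steps, Python scripts to look and compute and a shell command to move; the robot and the scene stay as the last step left them, time stands still between calls to the robot, and variables do not carry over. Pictures are saved under pics/ and viewed, about 8 in all and at most 12, crops included, and the job is handed in when it is done.

```bash
mkdir -p pics; cat > h.py <<'E'
import numpy as np, cv2
from cell import *
def save(cam,f):
    im=snapshot(cam); cv2.imwrite('pics/'+f,im[:,:,::-1]); return im
def ray(cam,uv,ci=None):
    c=ci or camera_info(cam); K=np.array([[c['fx'],0,c['cx']],[0,c['fy'],c['cy']],[0,0,1.]])
    p=cv2.undistortPoints(np.array([[uv]],float),K,np.array(c['dist']))[0,0]
    T=np.array(c['T']); return T[:3,3],T[:3,:3]@np.array([p[0],p[1],1])
def at_z(cam,uv,z,ci=None):
    o,d=ray(cam,uv,ci); return o+d*(z-o[2])/d[2]
def proj(cam,P):
    c=camera_info(cam); K=np.array([[c['fx'],0,c['cx']],[0,c['fy'],c['cy']],[0,0,1.]])
    T=np.linalg.inv(np.array(c['T'])); 
    return cv2.projectPoints(np.atleast_2d(P).astype(float),cv2.Rodrigues(T[:3,:3])[0],T[:3,3],K,np.array(c['dist']))[0][:,0]
E
python3 - <<'E'
from h import *
print(state()['eef_rot'])
a=save('scene','s0.png'); b=save('side','d0.png')
for cam in ('scene','side'):
    print(cam,np.round(np.array(camera_info(cam)['T'])[:3],2).tolist())
    for n,z in (('shim_grip',.018),('shim_tip',.0015),('corner',.0505),('level_ball',.141),('stand',0),('packer',0)):
        for r in tip_of(n,cam)[:5]:
            print(n,round(r['score'],2),np.round(r['at'],1),np.round(at_z(cam,r['at'],z),3))
E
```

```text
[[-3.76407108e-05  9.99998996e-01 -1.41687982e-03]
 [ 9.99999996e-01  3.75303329e-05 -7.79286634e-05]
 [-7.78754092e-05 -1.41688275e-03 -9.99998993e-01]]
scene [[-0.43, 0.67, -0.6, 1.32], [0.9, 0.32, -0.29, 0.29], [-0.0, -0.67, -0.74, 1.05]]
shim_grip 0.73 [143.8 187.7] [ 0.586 -0.642  0.018]
shim_grip 0.67 [236.6 195. ] [ 0.466 -0.296  0.018]
shim_grip 0.57 [208.6 159.6] [ 0.335 -0.504  0.018]
shim_tip 0.96 [155.5 160.8] [ 0.422 -0.717  0.002]
shim_tip 0.89 [204.4 228.9] [ 0.65  -0.325  0.002]
shim_tip 0.71 [249.2 171.3] [ 0.311 -0.326  0.002]
corner 0.74 [268.4 242.3] [ 0.639 -0.074  0.05 ]
corner 0.69 [185.4 241.8] [ 0.755 -0.323  0.05 ]Traceback (most recent call last):
  File "<stdin>", line 7, in <module>
ValueError: it knows: beaker, corner, dish, packer, reagent, shim_grip, shim_tip, spanner, stand, vial
```

```bash
python3 - <<'E'
from h import *
for cam in ('scene','side'):
    save(cam,cam+'1.png')
    print(cam,np.round(np.array(camera_info(cam)['T'])[:3],2).tolist(),camera_info(cam)['fx'])
    for n,z in (('shim_grip',.018),('shim_tip',.0015),('corner',.0505),('stand',0),('packer',0)):
        for r in tip_of(n,cam)[:5]:
            print(n,round(r['score'],2),np.round(r['at'],1),np.round(at_z(cam,r['at'],z),3))
E
```

```text
scene [[-0.43, 0.67, -0.6, 1.32], [0.9, 0.32, -0.29, 0.29], [-0.0, -0.67, -0.74, 1.05]] 382.1958521220191
shim_grip 0.95 [205.6 159.1] [ 0.338 -0.517  0.018]
shim_grip 0.64 [142.6 187.3] [ 0.586 -0.648  0.018]
shim_grip 0.63 [239.7 199. ] [ 0.48  -0.275  0.018]
shim_tip 0.84 [248.1 170. ] [ 0.306 -0.334  0.002]
shim_tip 0.78 [156.7 160.8] [ 0.42  -0.713  0.002]
corner 0.65 [392.6 265.4] [0.555 0.318 0.05 ]
corner 0.56 [271.  242.8] [ 0.637 -0.066  0.05 ]
packer 0.77 [391.2 265.1] [0.517 0.315 0.   ]
packer 0.72 [239.6 199.4] [ 0.467 -0.284  0.   ]
packer 0.66 [404.8 316.7] [0.681 0.398 0.   ]
side [[0.95, -0.18, 0.27, 0.21], [-0.32, -0.58, 0.75, -1.1], [0.02, -0.8, -0.6, 0.92]] 413.88143010364445
shim_grip 0.93 [267.3 289. ] [ 0.48  -0.296  0.018]
shim_grip 0.66 [242.4 358.9] [ 0.347 -0.504  0.018]
shim_tip 0.9 [321.8 293.7] [ 0.634 -0.349  0.001]
shim_tip 0.82 [213.8 313.5] [ 0.312 -0.326  0.001]
corner 0.71 [291.8 221.6] [ 0.647 -0.052  0.05 ]
stand 0.58 [288.6 236. ] [ 0.633 -0.065  0.   ]
stand 0.31 [347.4 292.7] [ 0.71  -0.368  0.   ]
packer 0.6 [233.8 187.1] [0.527 0.294 0.   ]
```

View pics/s0.png

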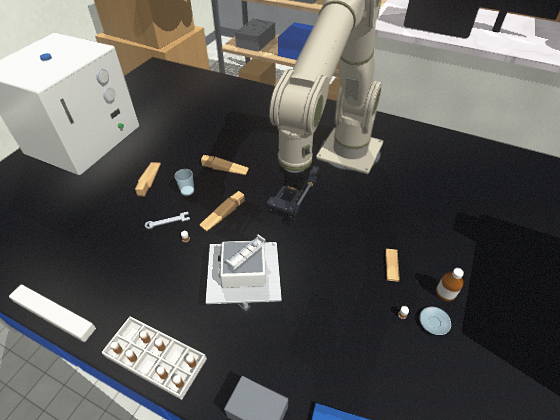

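View pics/d0.png

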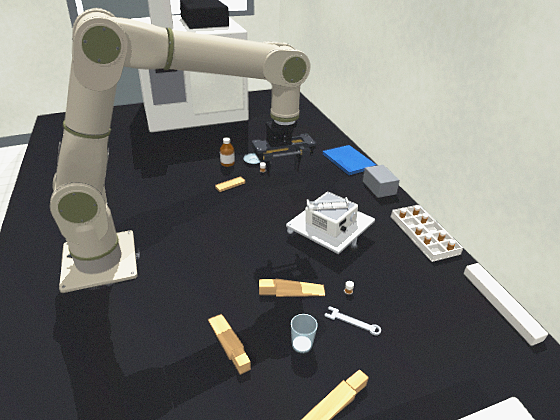

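Scene: unit at px (243,270); three shims with grips at (143,187), (206,159) and (237,198). The one at (237,198), about (0.48,-0.28), is farthest left. Its thin end is at px (203,228). The low corner looks to be near px (282,243) in scene and (287,222) in side.

```bash
python3 - <<'E'
import cv2,numpy as np
a=cv2.imread('pics/scene1.png')[180:320,190:300]; b=cv2.imread('pics/side1.png')[180:320,250:390]
a=cv2.resize(a,None,fx=4,fy=4,interpolation=cv2.INTER_CUBIC)[:,:400]
a=cv2.resize(cv2.imread('pics/scene1.png')[180:320,190:290],(400,560),interpolation=3)
b=cv2.resize(cv2.imread('pics/side1.png')[180:320,280:380],(400,560),interpolation=3)
cv2.imwrite('pics/z1.png',np.hstack([a,b]))
E
```

```text
(no output)
```

View pics/z1.png

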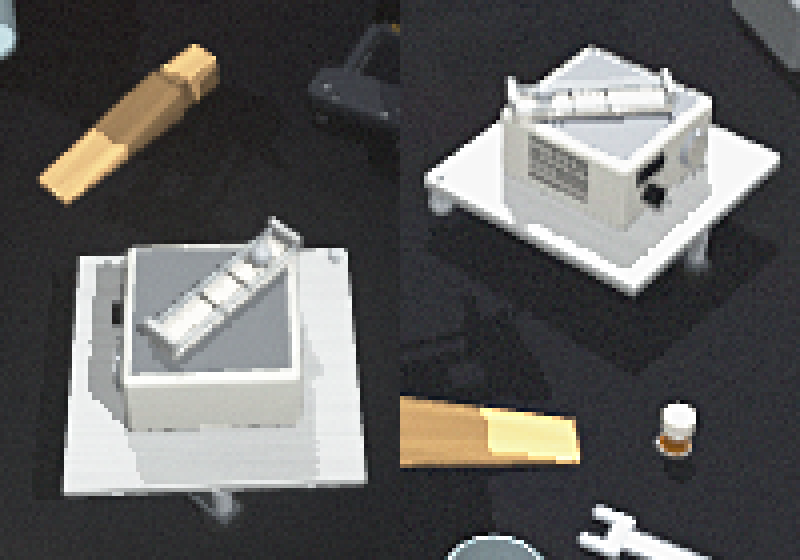

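Trough ball sits at the low corner: scene px (276,243), side px (286,225). I'll fit the plate model to the corners.

```bash
python3 - <<'E'
from h import *
from scipy.optimize import least_squares
k=11.5/210
L=[(-16,0),(139.5,-155.5),(139.5,155.5),(295,0)]
M=np.array([(x,y,62-k*(210-x)) for x,y in L])/1000
def W(p): 
    c,s=np.cos(p[2]),np.sin(p[2]); return np.c_[M[:,0]*c-M[:,1]*s+p[0],M[:,0]*s+M[:,1]*c+p[1],M[:,2]]
for cam,uv in (('scene',[(276.3,242.5),(210,244),(282,300.5),(206,303)]),('side',[(286.5,225),(338.3,253),None,(374.5,219)])):
    for u,m in zip(uv,M):
        if u: print(cam,u,np.round(at_z(cam,u,m[2]),4))
S=proj
def res(p):
    w=W(p);a=S('scene',w);b=S('side',w)
    A=np.array([(276.3,242.5),(210,244),(282,300.5),(206,303)]);B=np.array([(286.5,225),(338.3,253),(374.5,219)])
    return np.r_[(a-A).ravel(),(b[[0,1,3]]-B).ravel()]
best=min((least_squares(res,[.65,-.06,y],loss='soft_l1') for y in (-2,-1,0,1)),key=lambda r:r.cost)
print(best.x,np.round(best.fun,1)); np.save('stand.npy',best.x)
for n in ('shim_grip','shim_tip'):
  for cam in ('scene','side'):
    for r in tip_of(n,cam): print(n,cam,round(r['score'],2),np.round(at_z(cam,r['at'],.018 if 'g' in n else .0015),4))
E
```

```text
scene (276.3, 242.5) [ 0.6282 -0.0509  0.0496]
scene (210, 244) [ 0.7324 -0.2404  0.0581]
scene (282, 300.5) [0.8178 0.0582 0.0581]
scene (206, 303) [ 0.9231 -0.1326  0.0667]
side (286.5, 225) [ 0.6239 -0.0633  0.0496]
side (338.3, 253) [ 0.7266 -0.2544  0.0581]
side (374.5, 219) [ 0.9183 -0.1418  0.0667]
[ 0.64015316 -0.05546069 -0.27261951] [ 0.4 -0.8 -0.7 -0.2 -0.3 -0.6 -0.9  0.  -1.  -2.1  0.1 -2.7  0.5 -1.5]
shim_grip scene 0.95 [ 0.3379 -0.5172  0.018 ]
shim_grip scene 0.64 [ 0.586  -0.6481  0.018 ]
shim_grip scene 0.63 [ 0.4797 -0.2746  0.018 ]
shim_grip side 0.93 [ 0.4802 -0.2964  0.018 ]
shim_grip side 0.66 [ 0.3475 -0.5042  0.018 ]
shim_tip scene 0.84 [ 0.3064 -0.3338  0.0015]
shim_tip scene 0.78 [ 0.4197 -0.7126  0.0015]
shim_tip side 0.9 [ 0.6341 -0.3491  0.0015]
shim_tip side 0.82 [ 0.312  -0.3261  0.0015]
```

```bash
python3 - <<'E'
from h import *
s=state();R=np.array(s['eef_rot']);T=np.array(camera_info('wrist')['T'])
print(np.round(R.T@(T[:3,3]-s['ee_pos']),3),np.round(R.T@T[:3,:3],2).tolist(),camera_info('wrist')['fx'],s['t'],s['opening'])
E
```

```text
[ 0.068  0.001 -0.092] [[-0.0, -0.97, -0.25], [1.0, -0.0, 0.0], [-0.0, -0.25, 0.97]] 342.17714457709593 1.05 1.0015606945862365
```

```bash
python3 -m jog '[{"tx":-5.3,"ty":-2.8},{"tx":-5.3,"ty":-2.8},{"tx":-5.3,"ty":-2.8},{"tx":-5.3,"ty":-2.8},{"tx":-5.3,"ty":-2.8}]' 20 && python3 -m jog '[{"wz":-0.17,"tz":1},{"wz":-0.17,"tz":1},{"wz":-0.17,"tz":1},{"wz":-0.17,"tz":1},{"wz":-0.17,"tz":1}]' && python3 -m jog '[{"wz":-0.17},{"wz":-0.17},{}]'
python3 - <<'E'
from h import *
s=state();ci=camera_info('wrist');im=save('wrist','w0.png');R=np.array(s['eef_rot']);print(s['ee_pos'],R.round(3).tolist(),s['t'])
for n in ('shim_grip','shim_tip','corner','stand'):
    for r in tip_of(n,'wrist'): print(n,round(r['score'],2),np.round(r['at'],1),np.round(at_z('wrist',r['at'],{'shim_grip':.018,'shim_tip':.0015,'corner':.0505,'stand':0}[n],ci),4))
for r in silhouettes('shim_grip','wrist'):
    m=r['pixels'].astype(np.uint8)
    c=max(cv2.findContours(m,0,2)[0],key=cv2.contourArea)[:,0]
    print('sil',round(r['score'],2),r['rect'],cv2.minAreaRect(c))
E
```

```text
[6.25011567e-01 8.08891215e-05 2.92275955e-01] [[-0.0, 1.0, 0.0], [1.0, 0.0, 0.0], [0.0, 0.0, -1.0]] 1.05
stand 0.68 [290.8 244.9] [ 0.6409 -0.077   0.    ]
stand 0.67 [290.5 233. ] [ 0.6404 -0.062   0.    ]validation failed for argument at $[0]...
```

View pics/w0.png

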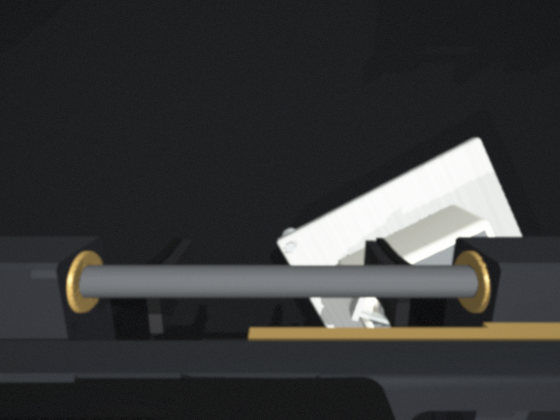

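The move was refused because every field is required. From the unmoved pose the wrist view shows the plate's low corner at px (277,243) and the foot screw at about (291,247).

```bash
python3 -m jog '[{"tx":-5.3,"ty":-2.8,"tz":0,"wx":0,"wy":0,"wz":0,"claw":0},{"tx":-5.3,"ty":-2.8,"tz":0,"wx":0,"wy":0,"wz":0,"claw":0},{"tx":-5.3,"ty":-2.8,"tz":0,"wx":0,"wy":0,"wz":0,"claw":0},{"tx":-5.3,"ty":-2.8,"tz":0,"wx":0,"wy":0,"wz":0,"claw":0},{"tx":-5.3,"ty":-2.8,"tz":0,"wx":0,"wy":0,"wz":0,"claw":0}]' 20 && python3 -m jog '[{"tx":0,"ty":0,"tz":1,"wx":0,"wy":0,"wz":-0.17,"claw":0},{"tx":0,"ty":0,"tz":1,"wx":0,"wy":0,"wz":-0.17,"claw":0},{"tx":0,"ty":0,"tz":1,"wx":0,"wy":0,"wz":-0.17,"claw":0},{"tx":0,"ty":0,"tz":1,"wx":0,"wy":0,"wz":-0.17,"claw":0},{"tx":0,"ty":0,"tz":1,"wx":0,"wy":0,"wz":-0.17,"claw":0}]' && python3 -m jog '[{"tx":0,"ty":0,"tz":0,"wx":0,"wy":0,"wz":-0.17,"claw":0},{"tx":0,"ty":0,"tz":0,"wx":0,"wy":0,"wz":-0.17,"claw":0},{"tx":0,"ty":0,"tz":0,"wx":0,"wy":0,"wz":0,"claw":0}]'
python3 - <<'E'
from h import *
s=state();ci=camera_info('wrist');im=save('wrist','w1.png');R=np.array(s['eef_rot']);print(s['ee_pos'],R.round(3).tolist(),s['t'])
for n in ('shim_grip','shim_tip','corner','stand'):
    for r in tip_of(n,'wrist'): print(n,round(r['score'],2),np.round(r['at'],1),np.round(at_z('wrist',r['at'],{'shim_grip':.018,'shim_tip':.0015,'corner':.0505,'stand':0}[n],ci),4))
E
```

```text
t: 1.98
ee_pos: [0.4839, -0.2666, 0.2925]
eef_rot: [[-0.0, 1.0, 0.001], [1.0, 0.0, -0.0], [-0.0, 0.001, -1.0]]
force: [0.9, -0.5, -0.1]
opening: 0.999
t: 2.6
ee_pos: [0.485, -0.265, 0.242]
eef_rot: [[-0.755, 0.656, 0.0], [0.656, 0.755, -0.0], [-0.0, 0.0, -1.0]]
force: [0.1, -0.5, -0.4]
opening: 0.997
t: 2.98
ee_pos: [0.485, -0.265, 0.2423]
eef_rot: [[-0.928, 0.373, 0.0], [0.373, 0.928, 0.0], [-0.0, 0.0, -1.0]]
force: [-0.4, 0.2, -0.4]
opening: 1.0
[ 0.48503241 -0.2650205   0.24233336] [[-0.928, 0.373, 0.0], [0.373, 0.928, 0.0], [-0.0, 0.0, -1.0]] 2.975
shim_grip 0.88 [252.7 193.9] [ 0.477  -0.2873  0.018 ]
shim_tip 0.61 [127.9  43.9] [ 0.312  -0.3398  0.0015]
```

View pics/w1.png

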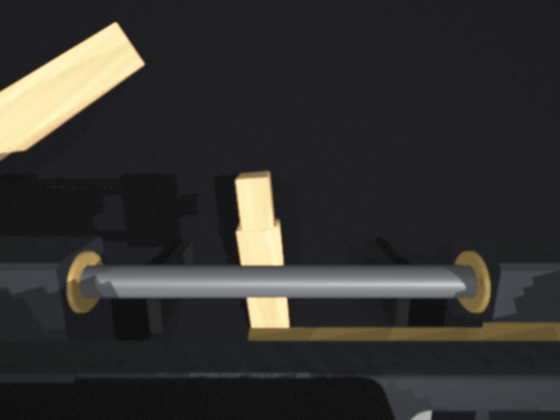

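Shim seen from above: back top edge (236,181)–(271,179), block front around (241,228)–(276,224), slope running down to (250,327).

```bash
python3 - <<'E'
from h import *
s=state();R=np.array(s['eef_rot']);p=np.array(s['ee_pos'])
P={k:at_z('wrist',k,.036)[:2] for k in ((236,181),(271,179),(241,228),(276,224))}
a=list(P.values());print(np.round(a,4))
b=(a[0]+a[1])/2;f=(a[2]+a[3])/2;print('back',b,'front',f,'len',np.linalg.norm(f-b),'wid',np.linalg.norm(a[0]-a[1]))
# slope side edges at known heights not used; yaw from sides
for d in (a[2]-a[0],a[3]-a[1],f-b): print('yaw',np.arctan2(d[1],d[0]))
psi=np.arctan2(*(f-b)[::-1]); u=np.array([np.cos(psi),np.sin(psi)])
g=b+.020*u; print('grip',g, 'tool xyz to grip pt', R.T@(np.r_[g,.018]-p))
print('tool x yaw',np.arctan2(R[1,0],R[0,0]))
E
```

```text
[[ 0.4576 -0.2936]
 [ 0.4675 -0.2643]
 [ 0.4992 -0.3069]
 [ 0.5076 -0.2757]]
back [ 0.46255173 -0.27893188] front [ 0.50342931 -0.29132001] len 0.04271349130599909 wid 0.030982954738320807
yaw -0.30905449250997236
yaw -0.27877336607282355
yaw -0.29425684389985435
grip [ 0.48169209 -0.28473245] tool xyz to grip pt [-0.00423047 -0.01959182  0.22430262]
tool x yaw 2.758632615653514
```

```bash
python3 -m jog '[{"tx":0,"ty":0,"tz":0,"wx":0,"wy":0,"wz":-0.09,"claw":0},{"tx":0.5,"ty":-2.0,"tz":4.6,"wx":0,"wy":0,"wz":0,"claw":0},{"tx":0,"ty":0,"tz":5,"wx":0,"wy":0,"wz":0,"claw":0},{"tx":0,"ty":0,"tz":4,"wx":0,"wy":0,"wz":0,"claw":0},{"tx":0,"ty":0,"tz":2,"wx":0,"wy":0,"wz":0,"claw":0}]' 25 && python3 -m jog '[{"tx":0,"ty":0,"tz":1,"wx":0,"wy":0,"wz":0,"claw":0},{"tx":0,"ty":0,"tz":0,"wx":0,"wy":0,"wz":0,"claw":0}]'
python3 - <<'E'
from h import *
s=state();ci=camera_info('wrist');im=save('wrist','w2.png');print(s['t'])
E
```

```text
t: 3.85
ee_pos: [0.4735, -0.2822, 0.0839]
eef_rot: [[-0.958, 0.288, -0.003], [0.288, 0.958, 0.001], [0.003, 0.001, -1.0]]
force: [-0.0, 0.2, -0.0]
opening: 1.0
t: 4.1
ee_pos: [0.4745, -0.2827, 0.0762]
eef_rot: [[-0.958, 0.287, -0.0], [0.287, 0.958, 0.0], [0.0, 0.0, -1.0]]
force: [0.1, 0.1, 0.9]
opening: 0.998
4.1
```

View pics/w2.png

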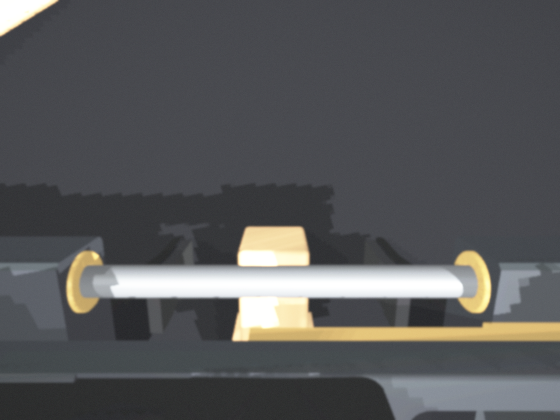

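Fingers straddle the block, centred (block at px 240–307). Closing.

```bash
python3 -m jog '[{"tx":0,"ty":0,"tz":0,"wx":0,"wy":0,"wz":0,"claw":255},{"tx":0,"ty":0,"tz":0,"wx":0,"wy":0,"wz":0,"claw":255},{"tx":0,"ty":0,"tz":0,"wx":0,"wy":0,"wz":0,"claw":255},{"tx":0,"ty":0,"tz":0,"wx":0,"wy":0,"wz":0,"claw":255},{"tx":0,"ty":0,"tz":0,"wx":0,"wy":0,"wz":0,"claw":255}]' 35 && python3 -m jog '[{"tx":0,"ty":0,"tz":0,"wx":0,"wy":0,"wz":0,"claw":255},{"tx":0,"ty":0,"tz":0,"wx":0,"wy":0,"wz":0,"claw":255},{"tx":0,"ty":0,"tz":-1,"wx":0,"wy":0,"wz":0,"claw":255},{"tx":0,"ty":0,"tz":-1,"wx":0,"wy":0,"wz":0,"claw":255},{"tx":0,"ty":0,"tz":-1,"wx":0,"wy":0,"wz":0,"claw":255}]'
python3 - <<'E'
from h import *
s=state();im=save('wrist','w3.png');
R=np.array(s['eef_rot']);p=np.array(s['ee_pos']);dz=p[2]-.0763
for uv,z in (((243,228),0),((304,228),0),((240,252),.036),((307,252),.036)): print(uv,np.round(R.T@(at_z('wrist',uv,z+dz)-p),4))
# foot from start wrist picture (camera then): use stored start pose
E
```

```text
t: 4.78
ee_pos: [0.4745, -0.2827, 0.0763]
eef_rot: [[-0.958, 0.287, 0.0], [0.287, 0.958, -0.0], [-0.0, 0.0, -1.0]]
force: [-0.1, -0.1, -0.1]
opening: 0.512
t: 5.4
ee_pos: [0.4746, -0.2828, 0.1073]
eef_rot: [[-0.958, 0.287, 0.001], [0.287, 0.958, -0.0], [-0.001, -0.0, -1.0]]
force: [0.8, 0.6, -1.5]
opening: 0.346
(243, 228) [ 0.012  -0.0181  0.0763]
(304, 228) [0.012  0.0136 0.0763]
(240, 252) [ 0.0132 -0.0158  0.0403]
(307, 252) [0.0132 0.0123 0.0403]
```

```bash
python3 - <<'E'
from h import *
s=state();R=np.array(s['eef_rot']);p=np.array(s['ee_pos']);ci=camera_info('wrist');T=np.array(ci['T'])
A=np.eye(4);A[:3,:3]=R;A[:3,3]=p
B=np.eye(4);B[:3,:3]=[[0,1,-.0014],[1,0,0],[0,-.0014,-1]];B[:3,3]=[.625011,.00008,.292276]
ci['T']=B@np.linalg.inv(A)@T
for n,uv,z in (('tip',(277,243),.0496),('screw',(291,247),.0505),('back corner',(477,138),.0581),('footside',(289,233),.03)): print(n,at_z('wrist',uv,z,ci).round(4))
im=cv2.imread('pics/w0.png')[200:290,250:350]; 
cv2.imwrite('pics/w0z.png',cv2.resize(im,None,fx=6,fy=6,interpolation=3))
E
```

```text
tip [ 0.6238 -0.0569  0.0496]
screw [ 0.6384 -0.0609  0.0505]
back corner [0.8109 0.0506 0.0581]
footside [ 0.6368 -0.0526  0.03  ]
```

View pics/w0z.png

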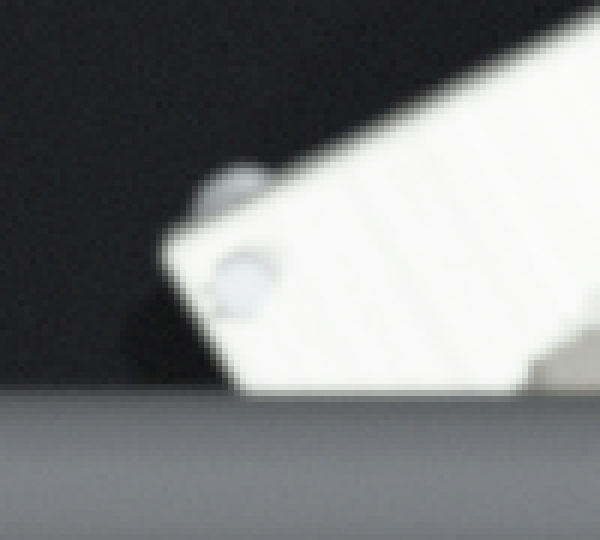

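Screw head at about px (290.5,247), giving foot (0.638,-0.060) and yaw -0.27. Carrying the shim to a standoff.

```bash
python3 -m jog '[{"tx":3.6,"ty":3.0,"tz":0,"wx":0,"wy":0,"wz":-0.02,"claw":255},{"tx":3.7,"ty":4.5,"tz":0,"wx":0,"wy":0,"wz":0,"claw":255},{"tx":3.6,"ty":4.5,"tz":0,"wx":0,"wy":0,"wz":0,"claw":255},{"tx":0,"ty":5,"tz":0,"wx":0,"wy":0,"wz":0,"claw":255},{"tx":0,"ty":5,"tz":0,"wx":0,"wy":0,"wz":0,"claw":255}]' 35 && python3 -m jog '[{"tx":0,"ty":3.8,"tz":0,"wx":0,"wy":0,"wz":0,"claw":255},{"tx":0,"ty":0,"tz":1.3,"wx":0,"wy":0,"wz":0,"claw":255},{"tx":0,"ty":0,"tz":1.2,"wx":0,"wy":0,"wz":0,"claw":255},{"tx":0,"ty":0,"tz":0,"wx":0,"wy":0,"wz":0,"claw":255}]'
python3 - <<'E'
from h import *
s=state();R=np.array(s['eef_rot']);p=np.array(s['ee_pos']);f=np.array([.6385,-.060,0]);
e=R.T@(f-(p-.1825*R[:,0]));print('foot rel tip, tool cm',e*100,'yaw',np.arctan2(R[1,0],R[0,0])-np.pi,np.round(s['joint_pos'],2))
a=save('scene','s4.png');b=save('side','d4.png')
b=b[170:310,200:400];a=a[180:320,200:400]
cv2.imwrite('pics/z4.png',np.vstack([cv2.resize(x,(800,300) if 0 else (430,300),interpolation=3) for x in (a,b)])[:,:,::-1])
for cam in('scene','side'):
  for n,z in (('shim_tip',.0065),('stand',0),('corner',.0505)):
    for r in tip_of(n,cam): print(cam,n,round(r['score'],2),np.round(at_z(cam,r['at'],z),4))
print('exp tip',p-.1825*R[:,0])
E
```

```text
t: 6.08
ee_pos: [0.4293, -0.0397, 0.107]
eef_rot: [[-0.963, 0.268, 0.002], [0.268, 0.963, -0.0], [-0.002, 0.0, -1.0]]
force: [0.4, -0.1, -1.1]
opening: 0.343
t: 6.58
ee_pos: [0.4382, -0.0056, 0.0801]
eef_rot: [[-0.963, 0.269, -0.003], [0.269, 0.963, -0.0], [0.002, -0.001, -1.0]]
force: [-0.5, -0.3, -1.3]
opening: 0.341
foot rel tip, tool cm [-2.52299692  0.16122824  7.96304913] yaw -0.27260921319068654 [ 0.12  0.19 -0.22  2.14  0.06  0.82  1.16]
scene shim_tip 0.76 [ 0.3102 -0.3388  0.0065]
scene shim_tip 0.68 [ 0.6114 -0.0442  0.0065]
scene shim_tip 0.68 [ 0.4257 -0.716   0.0065]
scene stand 0.75 [ 0.6321 -0.0579  0.    ]
scene corner 0.73 [ 0.6436 -0.0664  0.0505]
side shim_tip 0.87 [ 0.6044 -0.0599  0.0065]
side shim_tip 0.7 [ 0.3023 -0.3409  0.0065]
side stand 0.92 [ 0.6297 -0.0641 -0.    ]
side corner 0.81 [ 0.6323 -0.0659  0.0505]
exp tip [ 0.61396732 -0.05473475  0.07969059]
```

View pics/z4.png

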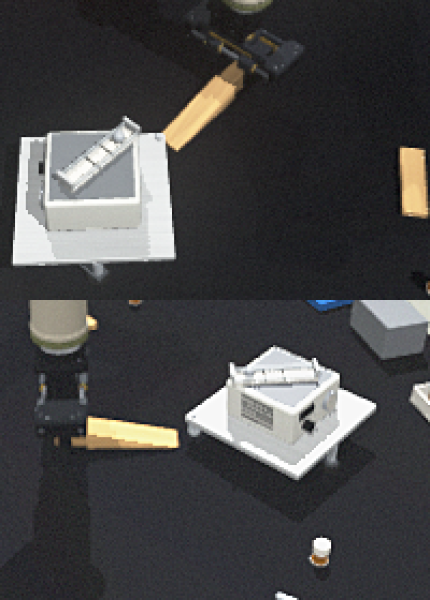

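Shim is aligned with the corner in both views, with its tip about 25 mm short. Lowering to the bench, then nudging in; I'll build a ball-level profile reader meanwhile.

```bash
python3 -m jog '[{"tx":0,"ty":0,"tz":0.3,"wx":0,"wy":0,"wz":0,"claw":255},{"tx":0,"ty":0,"tz":0.2,"wx":0,"wy":0,"wz":0,"claw":255},{"tx":0,"ty":0,"tz":0,"wx":0,"wy":0,"wz":0,"claw":255},{"tx":0,"ty":0,"tz":0,"wx":0,"wy":0,"wz":0,"claw":255}]' 40
cat > lev.py <<'E'
from h import *
def strip(cam,im,lift=0.,f=(.6385,-.060,-.27)):
    k=(11.5-lift)/210/1000*1000
    c,s=np.cos(f[2]),np.sin(f[2]); out=[]
    xs=np.arange(50,201,1.); ys=np.arange(-16,17,1.)
    P=np.array([[f[0]+(x*c-y*s)/1000,f[1]+(x*s+y*c)/1000,(141-(210-x)*k)/1000] for y in ys for x in xs])
    uv=proj(cam,P).astype(np.float32).reshape(len(ys),len(xs),2)
    return cv2.remap(im,uv[...,0],uv[...,1],cv2.INTER_CUBIC)
def show(lift,name):
    r=[]
    for cam in('scene','side'):
        r.append(cv2.resize(strip(cam,snapshot(cam),lift),None,fx=5,fy=5,interpolation=cv2.INTER_CUBIC))
    cv2.imwrite('pics/'+name,np.vstack(r)[:,:,::-1])
    return r
E
python3 - <<'E'
from lev import *
show(0,'l0.png')
E
```

```text
t: 7.48
ee_pos: [0.4393, -0.0044, 0.0762]
eef_rot: [[-0.964, 0.267, 0.0], [0.267, 0.964, 0.0], [-0.0, 0.0, -1.0]]
force: [-1.0, 0.3, -1.6]
opening: 0.343
```

View pics/l0.png

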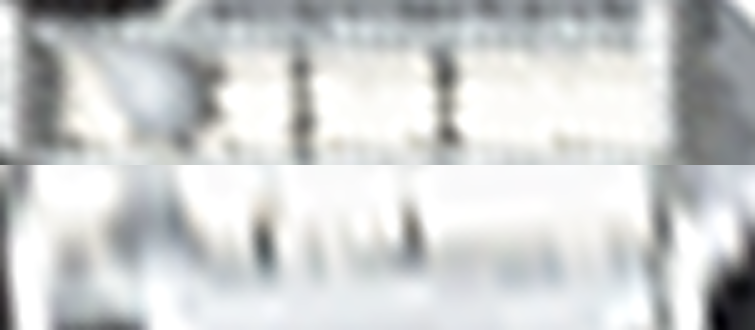

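Scene strip: lines at strip px 303 and 447 (centre 125 mm as expected), ball at 158, an offset of about +40 mm, which agrees with 38. Pushing in now.

```bash
cat >> lev.py <<'E'
def ball(lift=0.):
    g=strip('scene',snapshot('scene'),lift).astype(float)[10:26]
    d=cv2.GaussianBlur((g[...,2]-g[...,0]).mean(0)[None],(0,0),5)[0]
    w=g.mean((0,2)); w=cv2.GaussianBlur(w[None],(0,0),1)[0]
    x=np.arange(50,201); m=(x>65)&(x<175)
    i=x[m][d[m].argmax()]; print('ball offset mm',125-i,'contrast',d[m].max().round(1),'line minima',[int(x[j]) for j in range(20,120) if w[j]==w[j-3:j+4].min() and w[j]<200])
E
python3 -m jog '[{"tx":-0.6,"ty":0,"tz":0,"wx":0,"wy":0,"wz":0,"claw":255},{"tx":-0.6,"ty":0,"tz":0,"wx":0,"wy":0,"wz":0,"claw":255},{"tx":-0.6,"ty":0,"tz":0,"wx":0,"wy":0,"wz":0,"claw":255},{"tx":-0.6,"ty":0,"tz":0,"wx":0,"wy":0,"wz":0,"claw":255},{"tx":-0.4,"ty":0,"tz":0,"wx":0,"wy":0,"wz":0,"claw":255}]'; python3 -c "from lev import *;ball()"
for i in 1; do python3 -m jog '[{"tx":-0.4,"ty":0,"tz":0,"wx":0,"wy":0,"wz":0,"claw":255},{"tx":-0.4,"ty":0,"tz":0,"wx":0,"wy":0,"wz":0,"claw":255},{"tx":-0.4,"ty":0,"tz":0,"wx":0,"wy":0,"wz":0,"claw":255}]'; python3 -c "from lev import *;ball()"; done
```

```text
t: 8.2
ee_pos: [0.4667, -0.0121, 0.0762]
eef_rot: [[-0.964, 0.268, 0.0], [0.268, 0.964, 0.0], [-0.0, 0.0, -1.0]]
force: [0.1, -0.2, -1.2]
opening: 0.338
ball offset mm 44 contrast 9.2 line minima [90, 110, 139]
t: 8.62
ee_pos: [0.4781, -0.0152, 0.0763]
eef_rot: [[-0.964, 0.268, 0.0], [0.268, 0.964, 0.0], [-0.0, 0.0, -1.0]]
force: [-0.4, 0.6, -0.5]
opening: 0.347
ball offset mm 44 contrast 8.9 line minima [90, 110, 139]
```

```bash
python3 -m jog '[{"tx":-0.3,"ty":0,"tz":0,"wx":0,"wy":0,"wz":0,"claw":255},{"tx":-0.3,"ty":0,"tz":0,"wx":0,"wy":0,"wz":0,"claw":255},{"tx":-0.3,"ty":0,"tz":0,"wx":0,"wy":0,"wz":0,"claw":255},{"tx":-0.3,"ty":0,"tz":0,"wx":0,"wy":0,"wz":0,"claw":255},{"tx":-0.3,"ty":0,"tz":0,"wx":0,"wy":0,"wz":0,"claw":255}]'; python3 -c "from lev import *;ball()"
python3 -m jog '[{"tx":-0.3,"ty":0,"tz":0,"wx":0,"wy":0,"wz":0,"claw":255},{"tx":-0.3,"ty":0,"tz":0,"wx":0,"wy":0,"wz":0,"claw":255},{"tx":-0.3,"ty":0,"tz":0,"wx":0,"wy":0,"wz":0,"claw":255},{"tx":-0.3,"ty":0,"tz":0,"wx":0,"wy":0,"wz":0,"claw":255},{"tx":-0.3,"ty":0,"tz":0,"wx":0,"wy":0,"wz":0,"claw":255}]'; python3 -c "from lev import *;ball()"
```

```text
t: 9.3
ee_pos: [0.4925, -0.0192, 0.0763]
eef_rot: [[-0.964, 0.267, 0.0], [0.267, 0.964, 0.0], [-0.0, 0.0, -1.0]]
force: [-0.4, 0.4, -1.0]
opening: 0.345
ball offset mm 44 contrast 9.2 line minima [90, 110, 139]
t: 9.98
ee_pos: [0.5018, -0.0218, 0.076]
eef_rot: [[-0.964, 0.267, -0.013], [0.267, 0.964, 0.001], [0.012, -0.002, -1.0]]
force: [-35.7, 7.9, 37.2]
opening: 0.342
ball offset mm 44 contrast 8.9 line minima [90, 110, 139]
```

Force spiked to 36 N with no lift, so I'm stopping to check.

```bash
python3 - <<'E'
from h import *
s=state();print(s['t'],np.round(s['ee_pos'],4),np.round(s['force'],1),np.round(s['torque'],2))
a=snapshot('scene');b=snapshot('side');c=snapshot('wrist')
cv2.imwrite('pics/z5.png',np.vstack([np.hstack([cv2.resize(x,(400,300),interpolation=3) for x in (a[195:285,225:345],b[180:255,230:330])]),np.hstack([cv2.resize(c,(400,300)),np.zeros((300,400,3),np.uint8)])])[:,:,::-1])
s=state();print(s['t'],np.round(s['ee_pos'],4),np.round(s['force'],1),np.round(s['torque'],2))
E
```

```text
10.025 [ 0.5023 -0.0219  0.0759] [-27.5   5.6  27.6] [ 1.38  5.85 -0.18]
10.175 [ 0.5025 -0.0219  0.0759] [-26.9   5.6  26.9] [ 1.37  5.63 -0.15]
```

View pics/z5.png

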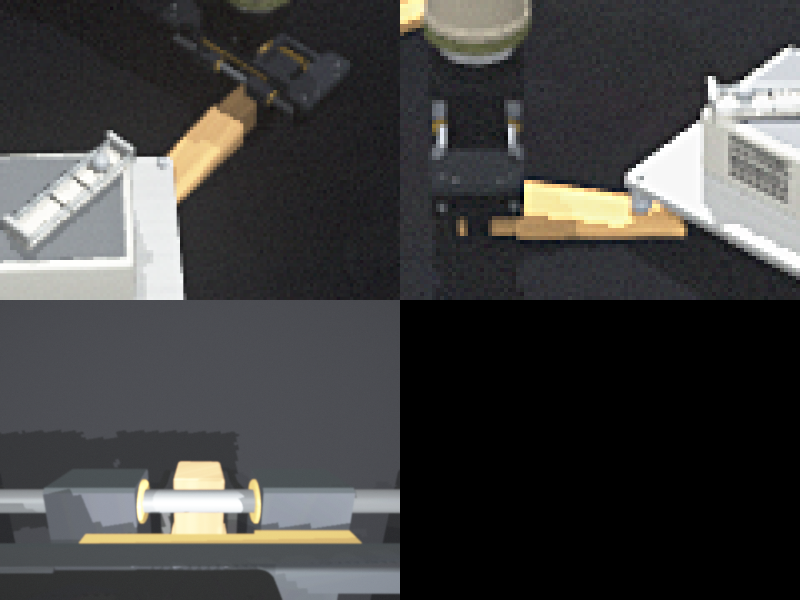

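The foot sits properly on the slope. The arm is pressing the shim down with about 27 N, and that adds friction. I'll unload vertically before pushing on.

```bash
python3 -m jog '[{"tx":0,"ty":0,"tz":-0.15,"wx":0,"wy":0,"wz":0,"claw":255},{"tx":0,"ty":0,"tz":0,"wx":0,"wy":0,"wz":0,"claw":255}]'; python3 -m jog '[{"tx":0,"ty":0,"tz":-0.1,"wx":0,"wy":0,"wz":0,"claw":255},{"tx":0,"ty":0,"tz":0,"wx":0,"wy":0,"wz":0,"claw":255}]'; python3 -c "from lev import *;ball()"
```

```text
t: 10.42
ee_pos: [0.5043, -0.0226, 0.0765]
eef_rot: [[-0.964, 0.267, -0.006], [0.267, 0.964, 0.0], [0.006, -0.001, -1.0]]
force: [-8.1, 2.3, -3.4]
opening: 0.342
t: 10.68
ee_pos: [0.5044, -0.0227, 0.0774]
eef_rot: [[-0.964, 0.267, -0.006], [0.267, 0.964, 0.0], [0.006, -0.001, -1.0]]
force: [-5.4, 1.8, -4.9]
opening: 0.341
ball offset mm 41 contrast 8.8 line minima [92, 110, 139]
```

```bash
python3 -m jog '[{"tx":-0.2,"ty":0,"tz":0.05,"wx":0,"wy":0,"wz":0,"claw":255},{"tx":-0.2,"ty":0,"tz":0,"wx":0,"wy":0,"wz":0,"claw":255}]'; python3 -m jog '[{"tx":-0.2,"ty":0,"tz":0,"wx":0,"wy":0,"wz":0,"claw":255},{"tx":-0.2,"ty":0,"tz":0,"wx":0,"wy":0,"wz":0,"claw":255}]'; python3 -c "from lev import *;ball()"
```

```text
t: 10.98
ee_pos: [0.5079, -0.0237, 0.0767]
eef_rot: [[-0.964, 0.267, -0.007], [0.267, 0.964, 0.0], [0.006, -0.001, -1.0]]
force: [-6.8, 2.8, -2.7]
opening: 0.341
t: 11.22
ee_pos: [0.5119, -0.0248, 0.0767]
eef_rot: [[-0.964, 0.267, -0.006], [0.267, 0.964, 0.0], [0.006, -0.001, -1.0]]
force: [-8.3, 1.9, -2.3]
opening: 0.34
ball offset mm 38 contrast 8.1 line minima [94, 110, 139]
```

Push force is now a steady 7–8 N and the ball is moving. Continuing.

```bash
R='' ; python3 -m jog '[{"tx":-0.25,"ty":0,"tz":0,"wx":0,"wy":0,"wz":0,"claw":255},{"tx":-0.25,"ty":0,"tz":0,"wx":0,"wy":0,"wz":0,"claw":255},{"tx":-0.25,"ty":0,"tz":0,"wx":0,"wy":0,"wz":0,"claw":255},{"tx":-0.25,"ty":0,"tz":0,"wx":0,"wy":0,"wz":0,"claw":255}]'; python3 -c "from lev import *;ball(2)"
python3 -m jog '[{"tx":-0.25,"ty":0,"tz":0,"wx":0,"wy":0,"wz":0,"claw":255},{"tx":-0.25,"ty":0,"tz":0,"wx":0,"wy":0,"wz":0,"claw":255},{"tx":-0.25,"ty":0,"tz":0,"wx":0,"wy":0,"wz":0,"claw":255},{"tx":-0.25,"ty":0,"tz":0,"wx":0,"wy":0,"wz":0,"claw":255}]'; python3 -c "from lev import *;ball(4)"
```

```text
t: 11.78
ee_pos: [0.5216, -0.0275, 0.0767]
eef_rot: [[-0.964, 0.267, -0.006], [0.267, 0.964, 0.0], [0.006, -0.001, -1.0]]
force: [-7.5, 2.1, -3.7]
opening: 0.339
ball offset mm 32 contrast 8.0 line minima [101, 111, 140]
t: 12.32
ee_pos: [0.5313, -0.0302, 0.0767]
eef_rot: [[-0.964, 0.267, -0.006], [0.267, 0.964, 0.0], [0.006, -0.001, -1.0]]
force: [-7.5, 1.7, -4.4]
opening: 0.344
ball offset mm 24 contrast 8.7 line minima [111, 141]
```

```bash
python3 -m jog '[{"tx":-0.25,"ty":0,"tz":0,"wx":0,"wy":0,"wz":0,"claw":255},{"tx":-0.25,"ty":0,"tz":0,"wx":0,"wy":0,"wz":0,"claw":255},{"tx":-0.25,"ty":0,"tz":0,"wx":0,"wy":0,"wz":0,"claw":255},{"tx":-0.25,"ty":0,"tz":0,"wx":0,"wy":0,"wz":0,"claw":255},{"tx":0,"ty":0,"tz":0,"wx":0,"wy":0,"wz":0,"claw":255}]';python3 -m jog '[{"tx":0,"ty":0,"tz":0,"wx":0,"wy":0,"wz":0,"claw":255},{"tx":0,"ty":0,"tz":0,"wx":0,"wy":0,"wz":0,"claw":255},{"tx":0,"ty":0,"tz":0,"wx":0,"wy":0,"wz":0,"claw":255},{"tx":0,"ty":0,"tz":0,"wx":0,"wy":0,"wz":0,"claw":255},{"tx":0,"ty":0,"tz":0,"wx":0,"wy":0,"wz":0,"claw":255}]'; python3 - <<'E'
from lev import *
ball(7); show(7,'l1.png')
E
```

```text
t: 13.0
ee_pos: [0.5419, -0.0331, 0.0771]
eef_rot: [[-0.964, 0.267, -0.004], [0.267, 0.964, 0.0], [0.004, -0.001, -1.0]]
force: [-5.4, 1.8, -6.0]
opening: 0.347
t: 13.62
ee_pos: [0.5419, -0.0332, 0.0773]
eef_rot: [[-0.964, 0.267, -0.003], [0.267, 0.964, 0.0], [0.003, -0.001, -1.0]]
force: [-5.7, 1.4, -5.7]
opening: 0.339
ball offset mm 9 contrast 8.5 line minima [125, 142]
```

View pics/l1.png

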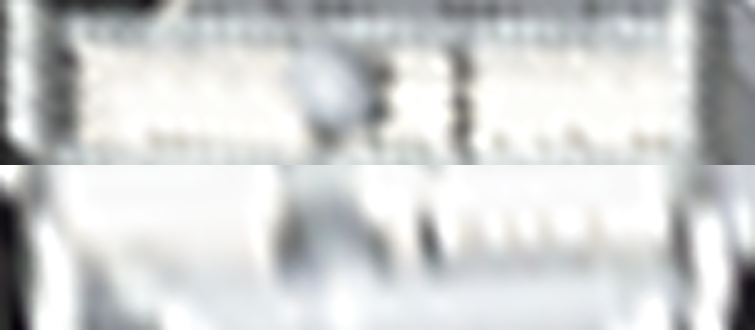

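Strip: ball at px ~333, right line at 460 (scene) and 430 (side). After parallax correction the true offset is about +6.5 mm. Roughly 9 mm more push is needed; doing 8 first.

```bash
python3 -m jog '[{"tx":-0.2,"ty":0,"tz":0.03,"wx":0,"wy":0,"wz":0,"claw":255},{"tx":-0.2,"ty":0,"tz":0,"wx":0,"wy":0,"wz":0,"claw":255},{"tx":-0.2,"ty":0,"tz":0,"wx":0,"wy":0,"wz":0,"claw":255},{"tx":-0.2,"ty":0,"tz":0,"wx":0,"wy":0,"wz":0,"claw":255},{"tx":0,"ty":0,"tz":0,"wx":0,"wy":0,"wz":0,"claw":255}]';python3 -m jog '[{"tx":0,"ty":0,"tz":0,"wx":0,"wy":0,"wz":0,"claw":255},{"tx":0,"ty":0,"tz":0,"wx":0,"wy":0,"wz":0,"claw":255},{"tx":0,"ty":0,"tz":0,"wx":0,"wy":0,"wz":0,"claw":255},{"tx":0,"ty":0,"tz":0,"wx":0,"wy":0,"wz":0,"claw":255},{"tx":0,"ty":0,"tz":0,"wx":0,"wy":0,"wz":0,"claw":255}]'; cat > fin.py <<'E'
from lev import *
ball(11)
for cam,rows in(('scene',slice(10,26)),('side',slice(10,26))):
    g=strip(cam,snapshot(cam),11).astype(float)[rows].mean((0,2))
    print(cam,'x=95..160',np.round(g[45:111:1]).astype(int).tolist())
E
python3 fin.py
```

```text
t: 14.4
ee_pos: [0.5502, -0.0354, 0.0773]
eef_rot: [[-0.964, 0.268, -0.002], [0.268, 0.964, 0.0], [0.002, -0.0, -1.0]]
force: [-4.2, 1.4, -5.8]
opening: 0.341
t: 15.02
ee_pos: [0.5503, -0.0354, 0.0776]
eef_rot: [[-0.964, 0.268, -0.002], [0.268, 0.964, 0.0], [0.001, -0.0, -1.0]]
force: [-5.5, 1.0, -6.0]
opening: 0.346
ball offset mm 1 contrast 8.5 line minima [115, 132, 143]
scene x=95..160 [242, 243, 244, 245, 245, 245, 243, 242, 240, 240, 240, 241, 245, 248, 248, 245, 233, 203, 166, 139, 133, 152, 180, 202, 214, 220, 223, 223, 221, 217, 212, 204, 194, 182, 170, 161, 157, 153, 150, 153, 165, 189, 217, 237, 240, 229, 194, 157, 136, 145, 176, 211, 236, 244, 247, 246, 246, 246, 245, 244, 245, 245, 244, 244, 244, 243]
side x=95..160 [222, 219, 218, 218, 222, 227, 229, 228, 222, 213, 200, 183, 169, 164, 176, 198, 221, 231, 231, 225, 213, 201, 191, 184, 182, 185, 191, 197, 203, 209, 212, 213, 211, 208, 203, 198, 194, 188, 179, 170, 169, 176, 191, 209, 225, 232, 233, 232, 232, 231, 229, 225, 221, 218, 219, 221, 224, 225, 225, 225, 225, 225, 224, 223, 223, 223]
```

Reads about centred, but I'm carrying roughly 4 N at the rear (z 1.3 mm high). I'll set the shim flat before judging.

```bash
python3 -m jog '[{"tx":0,"ty":0,"tz":0.07,"wx":0,"wy":0,"wz":0,"claw":255},{"tx":0,"ty":0,"tz":0.06,"wx":0,"wy":0,"wz":0,"claw":255},{"tx":0,"ty":0,"tz":0,"wx":0,"wy":0,"wz":0,"claw":255},{"tx":0,"ty":0,"tz":0,"wx":0,"wy":0,"wz":0,"claw":255},{"tx":0,"ty":0,"tz":0,"wx":0,"wy":0,"wz":0,"claw":255}]';python3 -m jog '[{"tx":0,"ty":0,"tz":0,"wx":0,"wy":0,"wz":0,"claw":255},{"tx":0,"ty":0,"tz":0,"wx":0,"wy":0,"wz":0,"claw":255},{"tx":0,"ty":0,"tz":0,"wx":0,"wy":0,"wz":0,"claw":255},{"tx":0,"ty":0,"tz":0,"wx":0,"wy":0,"wz":0,"claw":255}]';python3 fin.py
```

```text
t: 15.8
ee_pos: [0.5506, -0.0354, 0.0764]
eef_rot: [[-0.964, 0.267, -0.001], [0.267, 0.964, 0.0], [0.001, -0.0, -1.0]]
force: [-5.4, 1.2, -5.5]
opening: 0.336
t: 16.3
ee_pos: [0.5505, -0.0355, 0.0764]
eef_rot: [[-0.964, 0.268, -0.001], [0.268, 0.964, 0.0], [0.001, -0.0, -1.0]]
force: [-4.8, 1.1, -6.3]
opening: 0.339
ball offset mm 3 contrast 8.9 line minima [115, 130, 143]
scene x=95..160 [242, 244, 245, 246, 245, 243, 242, 241, 240, 239, 240, 242, 245, 247, 247, 244, 231, 210, 190, 180, 180, 190, 203, 213, 219, 220, 218, 214, 208, 200, 192, 182, 171, 158, 144, 134, 133, 143, 161, 185, 210, 229, 242, 247, 242, 221, 181, 141, 125, 146, 189, 229, 246, 248, 247, 245, 243, 242, 241, 242, 244, 244, 244, 243, 243, 243]
side x=95..160 [245, 243, 238, 233, 233, 238, 243, 241, 232, 217, 200, 182, 170, 169, 182, 204, 225, 234, 231, 217, 204, 195, 191, 191, 194, 201, 208, 212, 213, 211, 209, 206, 203, 200, 201, 204, 208, 208, 197, 183, 174, 178, 191, 207, 218, 221, 221, 222, 224, 226, 227, 227, 226, 225, 225, 226, 226, 227, 228, 228, 229, 227, 224, 221, 220, 221]
```

```bash
python3 -m jog '[{"tx":0,"ty":0,"tz":0.05,"wx":0,"wy":0,"wz":0,"claw":255},{"tx":0,"ty":0,"tz":0,"wx":0,"wy":0,"wz":0,"claw":255}]';python3 -m jog '[{"tx":0,"ty":0,"tz":0.04,"wx":0,"wy":0,"wz":0,"claw":255},{"tx":0,"ty":0,"tz":0,"wx":0,"wy":0,"wz":0,"claw":255},{"tx":0,"ty":0,"tz":0,"wx":0,"wy":0,"wz":0,"claw":255},{"tx":0,"ty":0,"tz":0,"wx":0,"wy":0,"wz":0,"claw":255}]';python3 -c "from lev import *;ball(11)"
```

```text
t: 16.7
ee_pos: [0.5507, -0.0354, 0.0761]
eef_rot: [[-0.964, 0.268, -0.001], [0.268, 0.964, 0.0], [0.001, -0.0, -1.0]]
force: [-6.2, 1.7, -4.0]
opening: 0.342
t: 17.2
ee_pos: [0.5507, -0.0354, 0.076]
eef_rot: [[-0.964, 0.267, -0.001], [0.267, 0.964, -0.0], [0.001, -0.0, -1.0]]
force: [-7.9, 0.8, -0.0]
opening: 0.344
ball offset mm 3 contrast 8.5 line minima [115, 130, 143]
```

```bash
python3 -m jog '[{"tx":-0.15,"ty":0,"tz":-0.03,"wx":0,"wy":0,"wz":0,"claw":255},{"tx":-0.15,"ty":0,"tz":0,"wx":0,"wy":0,"wz":0,"claw":255},{"tx":0,"ty":0,"tz":0,"wx":0,"wy":0,"wz":0,"claw":255},{"tx":0,"ty":0,"tz":0.02,"wx":0,"wy":0,"wz":0,"claw":255},{"tx":0,"ty":0,"tz":0,"wx":0,"wy":0,"wz":0,"claw":255}]';python3 -m jog '[{"tx":0,"ty":0,"tz":0,"wx":0,"wy":0,"wz":0,"claw":255},{"tx":0,"ty":0,"tz":0,"wx":0,"wy":0,"wz":0,"claw":255},{"tx":0,"ty":0,"tz":0,"wx":0,"wy":0,"wz":0,"claw":255},{"tx":0,"ty":0,"tz":0,"wx":0,"wy":0,"wz":0,"claw":255}]';python3 -c "from lev import *;ball(11)"
```

```text
t: 17.88
ee_pos: [0.5538, -0.0362, 0.0761]
eef_rot: [[-0.964, 0.267, -0.0], [0.267, 0.964, 0.0], [0.0, -0.0, -1.0]]
force: [-6.1, 1.2, -2.4]
opening: 0.343
t: 18.38
ee_pos: [0.5538, -0.0362, 0.0761]
eef_rot: [[-0.964, 0.267, -0.0], [0.267, 0.964, 0.0], [0.0, -0.0, -1.0]]
force: [-5.1, 2.1, -2.6]
opening: 0.341
ball offset mm 1 contrast 9.2 line minima [115, 132, 143]
```

Centred. Releasing and lifting clear.

```bash
python3 -m jog '[{"tx":0,"ty":0,"tz":0,"wx":0,"wy":0,"wz":0,"claw":60},{"tx":0,"ty":0,"tz":0,"wx":0,"wy":0,"wz":0,"claw":60},{"tx":0,"ty":0,"tz":0,"wx":0,"wy":0,"wz":0,"claw":60},{"tx":0,"ty":0,"tz":0,"wx":0,"wy":0,"wz":0,"claw":60},{"tx":0,"ty":0,"tz":0,"wx":0,"wy":0,"wz":0,"claw":60}]';python3 -m jog '[{"tx":0,"ty":0,"tz":-1,"wx":0,"wy":0,"wz":0,"claw":60},{"tx":0,"ty":0,"tz":-2,"wx":0,"wy":0,"wz":0,"claw":60},{"tx":1,"ty":0,"tz":-3,"wx":0,"wy":0,"wz":0,"claw":60},{"tx":2,"ty":0,"tz":-4,"wx":0,"wy":0,"wz":0,"claw":60},{"tx":0,"ty":0,"tz":0,"wx":0,"wy":0,"wz":0,"claw":60}]';python3 - <<'E'
from lev import *
ball(11); r=show(11,'l9.png')
a=snapshot('scene');b=snapshot('side')
z=np.hstack([cv2.resize(x,(377,270),interpolation=3) for x in (a[180:310,190:370],b[160:290,210:390])])
r=[x[:,:754] for x in r]
cv2.imwrite('pics/z9.png',np.vstack(r+[z])[:,:,::-1]) 
E
```

```text
t: 19.05
ee_pos: [0.5541, -0.0363, 0.0759]
eef_rot: [[-0.964, 0.268, 0.0], [0.268, 0.964, -0.0], [-0.0, 0.0, -1.0]]
force: [0.1, -0.2, -0.1]
opening: 0.743
t: 19.68
ee_pos: [0.5259, -0.0278, 0.1797]
eef_rot: [[-0.964, 0.267, 0.006], [0.267, 0.964, -0.0], [-0.006, 0.001, -1.0]]
force: [0.4, -0.3, 0.6]
opening: 0.761
ball offset mm 1 contrast 8.8 line minima [115, 132, 143]
```

View pics/z9.png

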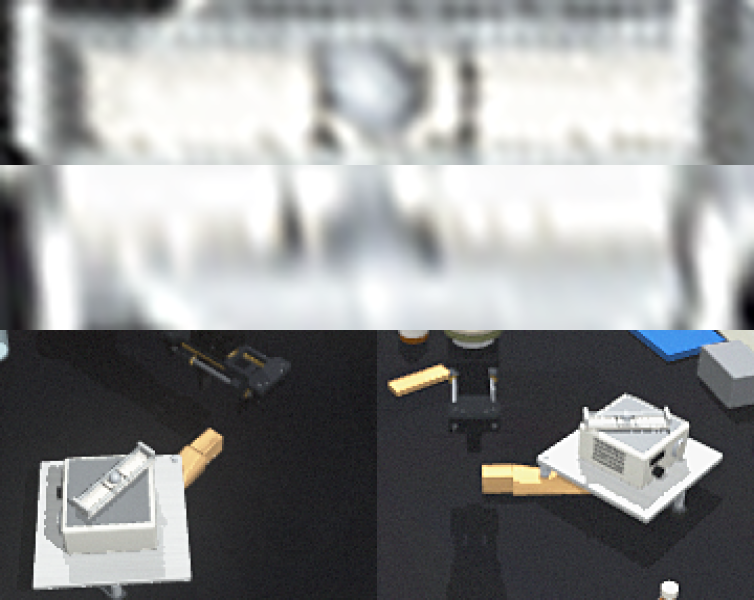

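Final view: scene strip ball at 372 between lines 325 and 467, side strip ball at 370 between lines 290 and 428. Correcting for camera slant (+4.3 and -3 mm) gives a true offset of about +0.5 to +0.8 mm. The shim is in place and the gripper is clear.

```bash
python3 -c "
from lev import *
ball(11); print(state()['t'],state()['force']); print(sign_off())"
```

```text
ball offset mm 1 contrast 8.4 line minima [115, 132, 143]
19.975 [-0.3044444   0.44548736 -0.48850899]
the job is handed in; nothing more can be done
None
```

The unit is level: the leftmost shim is under the low foot, released and carrying the corner, and I signed off at about 20 s.

**Last checks**
- **Level:** corrected for camera slant, the ball is +0.5 to +0.8 mm from the middle in both views. It needs to be within 4 mm to sit between the lines. The reading stayed the same before release, after release and at sign-off.
- **Arm:** the gripper is open and clear, and the wrist force is close to zero.
- **Other things:** I did not go near them, and I did not re-measure their positions.

**What went wrong**
- **Force spike on first contact:** the wrist read about 36 N sideways and 37 N up, because the arm was pressing the shim into the bench. That was above the expected 4–15 N push. The unit had not lifted at that point. I stopped, took off the downward load, and the rest of the push ran at about 4–8 N.
- **Rear of the shim slightly raised:** I briefly held it about 1 mm up near the end. I set it flat before the last 3 mm of push.
- **Refused move:** the first move command was rejected because every field is required in each row; nothing moved.

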